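Turn the glue brush over in its slanted cup

ROBOT

A 6-joint arm with a two-finger parallel gripper is mounted at the origin on the work surface; the furniture and walls round the work are solid. World frame = base frame: x ahead of the robot, y to its left, z up, the work surface at z = 0. Lengths are in m, angles in rad, forces in N, time in s.
With the tool pointing down it reaches from about 0.325 to 0.9 m from the base axis. Payload 6.1 kg.
Tool frame: the origin (TCP) lies midway between the tips of the shut fingers; the grasp point (between the pads) lies 19 mm behind it; z points along the fingers, y is the direction in which the jaws open and shut (so a half turn about z gives the same grasp; the last joint's range is limited). The gripper opens to 87 mm and grips with 3 to 60 N. Pads are 19 mm wide; open, the fingers measure 117 mm over their backs; the gripper's body (75 mm by 190 mm) begins 51 mm behind the grasp point.
Start: joints at [-1.245, 0.22, 1.526, -0, 1.395, -0.126], TCP at [0.273, -0.562, 0.223] pointing down, gripper open.
Joint ranges: [-2.98, 2.98], [-0.91, 2.08], [0.09, 2.57], [-1.24, 4.39], [0.2, 2.65], [-2.68, 2.68]. Speed limits (rad/s): [2.57, 2.57, 3.01, 3.14, 3.14, 3.14].

INTERFACE

Orientations are given as a rotation vector (axis times angle).
In Python, from rig import manip gives the robot as it stands.
- The arm moves only by the tool carry_out, never from a script. Its argument "rows" is a list of rows, each a list of 7 numbers: the opening, from 0 (shut) to 1 (fully open), then the shift along the tool's x, y, z in m, then the turn, a rotation vector about the tool's x, y, z in rad. In form: [[hand, tx, ty, tz, ax, ay, az], ...]. A call has 1 to 5 rows; each row is the pose to reach, as a shift and turn from the pose commanded when the call began, along the tool's axes at that moment; what a row does not reach only later rows make up. A row lasts 1/8 s, in which the tool goes at most 62.5 mm and 10.7 degrees, less where a joint would pass 70% of its speed; a pose out of reach is approached as far as the arm can. A call with a gripper value outside its range is refused whole. The fingers move at their own pace and stop on an object; "force" is the grip in N (left out, the last holds). Time passes only in rows, so rows that repeat a pose let the fingers close. It gives the time, the measured TCP pose, the force and the opening at its end, in the units of the state.
- manip.read_state(): the state, without advancing time (a new reading comes with each control period).
- manip.get_image(name): name is "scene" or "top" or "wrist"; returns a dict with "pixels" (480x640x3 uint8, blue, green, red), "fx", "fy", "cx", "cy" (pixels), "cam_to_world" (4x4, takes a point from camera to world coordinates). Camera axes: x right, y down, z forward; pixel columns grow to the right and rows downward; lengths in m; the calibration is good to about 2 mm. A picture is of the moment at which its call begins. There is no depth.
- manip.job_done(): hands the job in, once; it reports no verdict.
Trained networks look in a picture, given as the dict that the camera call returned (one of the last four; its "shot" number tells which), for a name from the list of things; names that differ only in an ending like _2 or _b are one class to them, and where a whole thing is asked for, a point or a joint stands for the part that bears it (a point fixed in the world has none). Each returns a list of dicts, best first, with "score" (0 to 1); they miss things now and then, are a little off and sometimes report something else, mostly with a low value. They report only what shows in the picture. A call takes as long as a camera call. They do not tell look-alikes from the thing itself.
- manip.spot_in(thing, picture): "centre" ([x, y, z] in m, in world coordinates, good to about 4 mm: the middle of the surface that is visible of it).
- manip.masks_of(thing, picture): "region" (480x640 bool, what is visible of it).
The state is a dict: "clock": time; "qpos": joint angles; "joint_vel": joint speeds; "tau": joint torques, N m; "tool_pos": TCP position; "ee_rot": TCP orientation; "ft_force": force on the tool from outside, world axes, zero at the start; "torque": the same for the moment, N m; "gripper_width": opening from 0.0 (shut) to 1.0 (fully open).
Only numpy, scipy, OpenCV 4.12 (cv2) and the standard library are available. Lean on these libraries where they do the work, as an engineer would, in place of code of your own. Each camera call takes 0.05 s, during which the arm holds its last target.

TASK

The red-handled glue brush has been left standing on its bristles in the slanted drying rack. Pull it right out of its cup, turn it end for end, start it handle-first into the same cup and slide it down until its handle end rests against the bottom, bristles out. Treat the bristles gently, and leave the other two brushes, the glue bottle and the grease tin where they are.

Things in the scene. Friction and masses are not known exactly. Their poses are not given: they have to be found in the camera images.
- red_brush: glue brush with a red handle, 200 mm long, about 90 g (balance at x = -17 mm), at the start bristles-down in one of the cups, 95 mm of handle standing out. Origin: middle of its length, on its axis; +x runs along it to the bristle tip (x = 100 mm), handle end (butt) at x = -100. Handle flat-sided with rounded edges, 17 mm (y) by 16 mm (z), to x = 26; round copper ferrule 23 mm thick, x = 26 to 56; then bristles
- red_bristles: stiff dark bristles of the red brush, up to 25 mm thick, from x = 56 to 100 mm of the red brush; same origin and axes as the red brush. May be pushed lightly on the end (under 30 N; sliding the brush takes 1 to 3 N)
- red_brush_butt (a point): centre of the red brush's handle end
- red_brush_tip (a point): centre of the red brush's bristle end. Mind what the brush could strike when swung: behind the rack a high machine body stands across the table, its face running from about x = 0.95, y = 0.1 to x = 0.8, y = -0.45 m; there is free room above the rack
- brush_rack: fixed wooden rack, foot 125 x 220 mm, about 120 mm high, with three slanted steel cups side by side, 72 mm apart. Origin: centre of the foot on the work surface; x is the level direction the mouths face, y across the cups, z up. Each cup's axis rises 30 degrees towards +x: it runs from bottom to mouth along (0.866, 0, 0.5). Cups: round, 32 mm inside, 38 mm outside, 105 mm deep, flat bottom
- cup1_bottom (a point): centre of the inner bottom of cup 1 (y = +72 mm in the rack's frame)
- cup2_bottom (a point): centre of the inner bottom of cup 2 (y = 0 mm in the rack's frame)
- cup3_bottom (a point): centre of the inner bottom of cup 3 (y = -72 mm in the rack's frame)
- cup1_mouth (a point): centre of the mouth of cup 1, 105 mm from its bottom along the axis; a brush fully home stands 95 mm out. Let go when only partly in, it stays or slides in, and may sag up to 20 degrees over the mouth's lower edge until it is further in (friction 0.45 to 0.75)
- cup2_mouth (a point): centre of the mouth of cup 2, 105 mm from its bottom along the axis; a brush fully home stands 95 mm out. Let go when only partly in, it stays or slides in, and may sag up to 20 degrees over the mouth's lower edge until it is further in (friction 0.45 to 0.75)
- cup3_mouth (a point): centre of the mouth of cup 3, 105 mm from its bottom along the axis; a brush fully home stands 95 mm out. Let go when only partly in, it stays or slides in, and may sag up to 20 degrees over the mouth's lower edge until it is further in (friction 0.45 to 0.75)
- blue_brush: a brush of the same shape with a blue handle, already handle-down in another cup; origin and axes as for the red brush. To be left alone
- green_brush: a brush of the same shape with a green handle, already handle-down in the remaining cup; origin and axes as for the red brush. To be left alone
- glue_bottle: white glue bottle with a red cap, 60 mm thick, 174 mm high, standing; origin at the centre of its underside, z up
- grease_tin: round white tin with a red lid, 73 mm wide, 41 mm high; origin at the centre of its underside
There are look-alikes about, which are no part of the job. Of the things that look like the red_brush, the smaller one is meant.

How it is judged:
By the outcome, as a careful person would: the job done as asked, in the order asked, and still so for the second after the job is handed in, with the robot touching nothing.
It also fails if it takes over 58 s, if anything falls off the work surface, if the arm or the gripper's body presses on something with over 40 N, if the wrist force passes 120 N, or if a joint passes its speed limit or range.

## Working session

There is one attempt and no reset: what is moved stays moved. The work goes in short steps, Python scripts to look and compute and a tool call to move; the robot and the scene stay as the last step left them, time stands still between calls to the robot, and variables do not carry over. Pictures are saved under pics/ and viewed, and the job is handed in when it is done.

Besides the shell and the picture viewer there is one more tool, called after "Call:" as a command line: name --pt "numbers of a row" for each row, then --argument value for the rest. carry_out: Moves the arm, as the interface text tells. Its arguments: {"type":"object","properties":{"rows":{"type":"array","items":{"type":"array","items":{"type":"number"}}},"force":{"type":"number"}},"required":["rows"]}

```bash
ls; mkdir -p pics
python3 - <<'E'
from rig import manip
import cv2
s=manip.read_state(); print(s)
for n in ("scene","top"):
    p=manip.get_image(n); cv2.imwrite(f"pics/a_{n}.png",p["pixels"]); print(n,p["fx"],p["cx"],p["cy"],p["cam_to_world"])
    for t in ("red_brush","red_bristles","brush_rack","blue_brush","green_brush","glue_bottle","grease_tin"):
        for d in manip.spot_in(t,p): print(t,d)
E
```

```text
pics
{'clock': 0.0, 'qpos': array([-1.24511762e+00,  2.21213491e-01,  1.52759800e+00,  5.58435654e-06,
        1.39468319e+00, -1.26124593e-01]), 'joint_vel': array([ 1.28267601e-05,  6.22287775e-04, -3.56777471e-04,  5.38104535e-04,
       -2.79850936e-04, -5.39815298e-05]), 'tau': array([-1.08521068e-03, -4.94611716e+01, -3.87377322e+01,  6.97184494e-02,
        5.71423292e-02, -1.23633085e-04]), 'tool_pos': array([ 0.27265624, -0.56171524,  0.22145202]), 'ee_rot': array([-3.05992811e+00, -7.03244708e-01,  2.88842429e-04]), 'ft_force': array([ 0.15303604, -0.50770412,  1.02668693]), 'torque': array([-0.01325912, -0.02624827,  0.00958103]), 'gripper_width': 0.9984123022766428}
scene 618.3554606850998 319.53473317602084 237.80008005624842 [[ 0.7976255  -0.31341307  0.51533077 -0.08036249]
 [-0.60295028 -0.39217592  0.69472945 -0.9650148 ]
 [-0.01563697 -0.86485276 -0.50178201  0.80720128]
 [ 0.          0.          0.          1.        ]]
red_brush {'centre': [0.6469, 0.0154, 0.0302], 'score': 0.46}
red_bristles {'centre': [0.6469, 0.0157, 0.0246], 'score': 0.75}
brush_rack {'centre
[... 373 characters left out ...]
 0.0171916  -0.01510533]
 [-0.01797957 -0.15821134 -0.98724156  1.32522379]
 [ 0.          0.          0.          1.        ]]
red_brush {'centre': [0.6413, -0.1734, 0.1193], 'score': 0.63}
red_brush {'centre': [0.7495, 0.0464, 0.0235], 'score': 0.57}
red_bristles {'centre': [0.6637, 0.0261, 0.0305], 'score': 0.57}
brush_rack {'centre': [0.5285, -0.2097, 0.0689], 'score': 0.77}
blue_brush {'centre': [0.6088, -0.3048, 0.1282], 'score': 0.94}
green_brush {'centre': [0.6236, -0.2373, 0.1246], 'score': 0.7}
glue_bottle {'centre': [0.5947, 0.2137, 0.1093], 'score': 0.81}
glue_bottle {'centre': [0.6436, -0.1686, 0.1221], 'score': 0.29}
grease_tin {'centre': [0.4923, 0.2119, 0.038], 'score': 0.66}
```

View pics/a_scene.png

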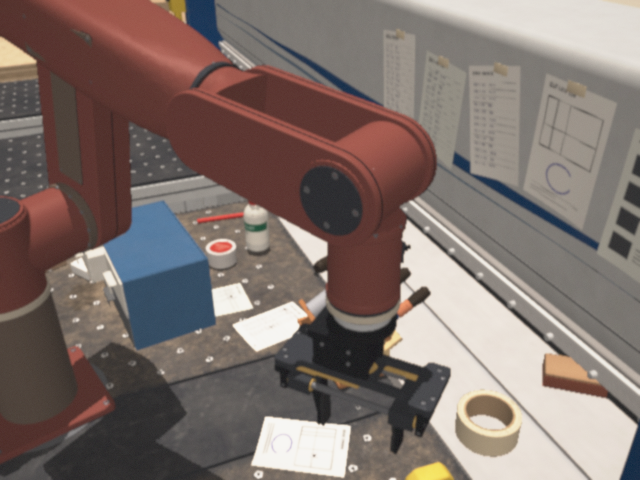

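View pics/a_top.png

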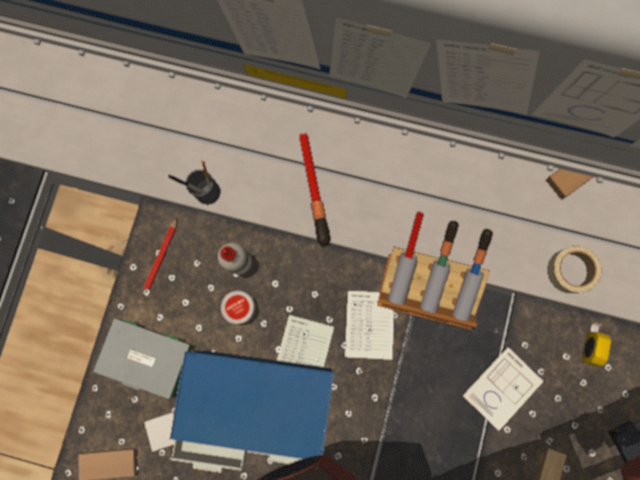

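```bash
cat > h.py <<'E'
from rig import manip
import cv2, numpy as np
from scipy.spatial.transform import Rotation as Ro
def proj(p,P):
    T=np.linalg.inv(p["cam_to_world"]); c=(T[:3,:3]@np.atleast_2d(P).T).T+T[:3,3]
    return np.c_[p["fx"]*c[:,0]/c[:,2]+p["cx"],p["fy"]*c[:,1]/c[:,2]+p["cy"]]
def ray(p,u,v):
    T=p["cam_to_world"]; d=T[:3,:3]@np.array([(u-p["cx"])/p["fx"],(v-p["cy"])/p["fy"],1]); return T[:3,3],d
def atz(p,u,v,z):
    o,d=ray(p,u,v); return o+d*(z-o[2])/d[2]
def rackT(x,y,yaw):
    return np.array([x,y,0]),Ro.from_euler('z',yaw).as_matrix()
E
python3 - <<'E'
from h import *
p=manip.get_image("top"); im=p["pixels"]
for t in ("cup1_bottom","cup1_mouth","red_brush","blue_brush","green_brush","red_brush_butt"):
    for d in manip.spot_in(t,p): print(t,d)
cr=cv2.resize(im[190:340,360:510],None,fx=4,fy=4,interpolation=cv2.INTER_CUBIC); cv2.imwrite("pics/b.png",cr)
for t in ("red_brush","blue_brush","green_brush"):
    for m in manip.masks_of(t,p):
        ys,xs=np.nonzero(m["region"]); print(t,m["score"],len(xs),xs.min(),xs.max(),ys.min(),ys.max())
E
```

```text
cup1_bottom {'centre': [0.5282, -0.2088, 0.0652], 'score': 0.58}
cup1_mouth {'centre': [0.5296, -0.2085, 0.0647], 'score': 0.92}
red_brush {'centre': [0.6374, -0.1725, 0.1193], 'score': 0.92}
red_brush {'centre': [0.7498, 0.0465, 0.0258], 'score': 0.77}
red_brush {'centre': [0.4892, 0.213, 0.0392], 'score': 0.57}
blue_brush {'centre': [0.6055, -0.3095, 0.128], 'score': 0.89}
green_brush {'centre': [0.6245, -0.2402, 0.1251], 'score': 0.62}
red_brush_butt {'centre': [0.7474, 0.0448, 0.027], 'score': 0.86}
red_brush_butt {'centre': [0.6331, -0.1696, 0.1264], 'score': 0.7}
red_brush 0.74 1186 300 328 134 244
red_brush 0.6 439 403 423 211 258
blue_brush 0.96 515 470 492 228 273
green_brush 0.8 483 437 458 220 265
```

View pics/b.png

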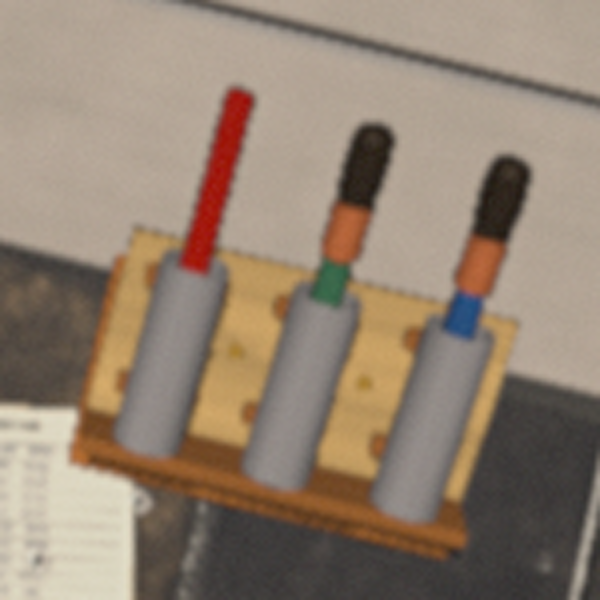

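Run:
```python
from h import *
from scipy.optimize import least_squares
p=manip.get_image("top")
ob={'rb':(419.5,214.3),'gt':(453.5,222.3),'bt':(487,230.3)}
def model(q):
    M=q[:3]; c,s=np.cos(q[3]),np.sin(q[3]); d=np.array([.866*c,.866*s,.5]); Y=np.array([-s,c,0]); U=np.cross(d,Y)
    P=[M+.072*k*Y+t*d+.0*U for t in(.095,) for k in(1,0,-1)]
    # handle near cup points: red axis line at mouth
    P+= [M+.072*k*Y+.019*U for k in(1,0,-1)]   # upper rim
    P+= [M+.072*k*Y-.10*d for k in(1,0,-1)]    # cup low part axis (lateral only)
    return np.array(P),d,Y
tip=np.array([(419.5,214.3),(453.5,222.3),(487,230.3)])
rim=np.array([(360+196/4,190+256/4),(360+328/4,190+289/4),(360+462/4,190+324/4)])
low=np.array([(360+155/4,190+430/4),(360+284/4,190+463/4),(360+412/4,190+494/4)])
def f(q):
    P,d,Y=model(q); u=proj(p,P)
    # lateral for low
    ax=u[0]-u[3]; ax/=np.linalg.norm(ax); n=np.array([-ax[1],ax[0]])
    return np.r_[(u[:3]-tip).ravel(),.5*(u[3:6]-rim).ravel(),(u[6:]-low)@n,(q[2]-.09)/.006]
r=least_squares(f,[.6,-.24,.09,-.15]); print(r.x,np.round(r.fun,2))
P,d,Y=model(r.x); print(P[:3]-.0,d, 'mouth1',r.x[:3]+.072*Y)
np.save('fit.npy',r.x)
```

```text
[ 0.58549704 -0.23526647  0.08681505 -0.22326068] [ 0.16 -0.01  0.07 -0.78  0.68 -1.51  0.14  2.33  0.35  1.83  0.4   1.11
 -0.13 -0.68 -0.67 -0.53]
[[ 0.68166672 -0.18326891  0.13431505]
 [ 0.66572516 -0.25348192  0.13431505]
 [ 0.6497836  -0.32369493  0.13431505]] [ 0.84450647 -0.19174153  0.5       ] mouth1 [ 0.6014386  -0.16505346  0.08681505]
```

```bash
cat >> h.py <<'E'
def frame(yaw=None):
    q=np.load('fit.npy'); yaw=q[3]
    c,s=np.cos(yaw),np.sin(yaw); d=np.array([.866025*c,.866025*s,.5]); Y=np.array([-s,c,0]); U=np.cross(d,Y)
    return q[:3]+.072*Y,d,Y,U
def pose(s,up,flip,lat=0.):
    """grasp point s along axis from mouth, up off axis; flip: tool x=-d (0) or +d (1)"""
    M,d,Y,U=frame(); x=d if flip else -d; z=-U; R=np.c_[x,np.cross(z,x),z]
    return R, M+s*d+up*U+lat*Y+.019*z
def rel(R,t):
    st=manip.read_state(); R0=Ro.from_rotvec(st["ee_rot"]).as_matrix()
    rv=Ro.from_matrix(R0.T@R).as_rotvec()
    print("clock",st["clock"],"pos",np.round(st["tool_pos"],4),"F",np.round(st["ft_force"],1),"q",np.round(st["qpos"],2),"w",round(st["gripper_width"],3))
    print("shift",np.round(R0.T@(t-st["tool_pos"]),4),"turn",np.round(rv,3))
E
python3 -c "
from h import *
R,t=pose(.02,.17,0); print(t); rel(R,t)
R,t=pose(.02,.17,1); rel(R,t)"
```

```text
[ 0.54470308 -0.15217191  0.22758482]
clock 1.35 pos [ 0.2729 -0.5623  0.2226] F [-0.1  0.3  0.9] q [-1.25  0.22  1.53 -0.    1.39 -0.13] w 1.001
shift [ 0.4236 -0.2503 -0.005 ] turn [-0.642 -0.225 -2.396]
clock 1.35 pos [ 0.2729 -0.5623  0.2226] F [-0.1  0.3  0.9] q [-1.25  0.22  1.53 -0.    1.39 -0.13] w 1.001
shift [ 0.4236 -0.2503 -0.005 ] turn [-0.177  0.503  0.659]
```

Call:
carry_out --pt "0.6 0.424 -0.25 -0.005 -0.177 0.503 0.659" --pt "0.6 0.424 -0.25 -0.005 -0.177 0.503 0.659" --pt "0.6 0.424 -0.25 -0.005 -0.177 0.503 0.659" --pt "0.6 0.424 -0.25 -0.005 -0.177 0.503 0.659" --pt "0.6 0.424 -0.25 -0.005 -0.177 0.503 0.659" --force 20

```text
clock: 1.98
tool_pos: [0.4457, -0.3005, 0.2255]
ee_rot: [2.959, -0.34, 0.797]
ft_force: [-0.4, -0.2, 0.9]
gripper_width: 0.617
```

```bash
python3 -c "
from h import *
R,t=pose(.02,.17,1); rel(R,t)"
```

```text
clock 1.975 pos [ 0.4457 -0.3005  0.2255] F [-0.4 -0.2  0.9] q [-0.96 -0.37  2.16  0.42  0.98  0.67] w 0.617
shift [ 0.0553 -0.1669  0.0299] turn [ 0.001 -0.002 -0.005]
```

Call:
carry_out --pt "0.6 0.055 -0.167 0.03 0 0 0" --pt "0.6 0.055 -0.167 0.03 0 0 0" --pt "0.6 0.055 -0.167 0.03 0 0 0" --pt "0.6 0.055 -0.167 0.03 0 0 0"

```text
clock: 2.48
tool_pos: [0.5452, -0.1488, 0.2275]
ee_rot: [2.964, -0.321, 0.795]
ft_force: [-0.6, -0.5, -0.4]
gripper_width: 0.602
```

```bash
python3 -c "
from h import *
R,t=pose(.02,.17,1); rel(R,t)
p=manip.get_image('wrist'); cv2.imwrite('pics/c.png',p['pixels'])
M,d,Y,U=frame(); print(proj(p,np.array([M,M+.095*d,M-.072*Y,M+.095*d-.072*Y])))
for t in ('red_brush','green_brush','red_brush_butt'):
  for k in manip.spot_in(t,p): print(t,k)
p=manip.get_image('scene'); cv2.imwrite('pics/d.png',p['pixels'])
"
```

```text
clock 2.475 pos [ 0.5452 -0.1488  0.2275] F [-0.6 -0.5 -0.4] q [-0.49 -0.33  2.14  0.18  0.84  1.21] w 0.602
shift [0.0002 0.0034 0.0001] turn [-0.004 -0.     0.007]
[[323.44148682 245.75875515]
 [324.66757751 132.95194647]
 [405.63536539 246.31452057]
 [414.27941814 133.55474583]]
red_brush {'centre': [0.6416, -0.1692, 0.1181], 'score': 0.65}
red_brush {'centre': [0.7362, 0.035, 0.0216], 'score': 0.58}
green_brush {'centre': [0.6224, -0.2375, 0.1296], 'score': 0.63}
red_brush_butt {'centre': [0.642, -0.1755, 0.1249], 'score': 0.66}
red_brush_butt {'centre': [0.7374, 0.0414, 0.0257], 'score': 0.62}
```

View pics/c.png

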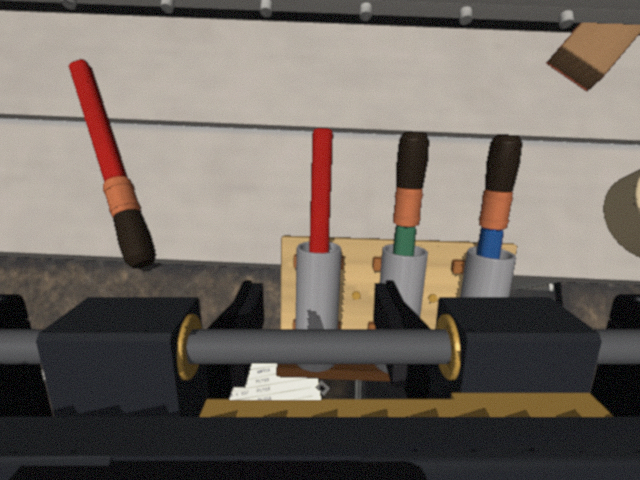

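View pics/d.png

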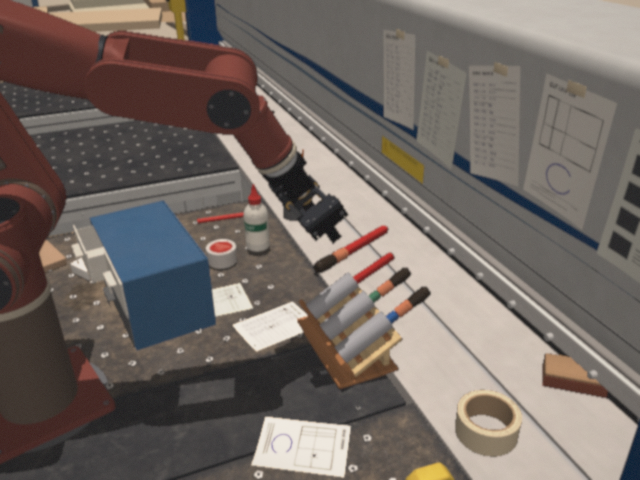

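```bash
python3 -c "
from h import *
p=manip.get_image('scene'); im=p['pixels']
M,d,Y,U=frame()
P=np.array([M+a*d-k*.072*Y for k in(0,1,2) for a in(0,.095)])
u=proj(p,P); print(np.round(u,1))
c=cv2.resize(im[240:390,295:445],None,fx=4,fy=4,interpolation=cv2.INTER_CUBIC)
for q in u: cv2.circle(c,(int((q[0]-295)*4+2),int((q[1]-240)*4+2)),3,(255,255,0),-1)
cv2.imwrite('pics/e.png',c)
p=manip.get_image('wrist'); c=p['pixels'].copy()
for q in proj(p,P): cv2.circle(c,(int(q[0]),int(q[1])),2,(255,255,0),-1)
cv2.imwrite('pics/f.png',cv2.resize(c[110:290,260:540],None,fx=2.8,fy=2.8))
"
```

```text
[[355.  284.4]
 [390.9 255.5]
 [371.8 303.2]
 [409.3 272.9]
 [390.2 323.9]
 [429.5 292. ]]
```

View pics/e.png

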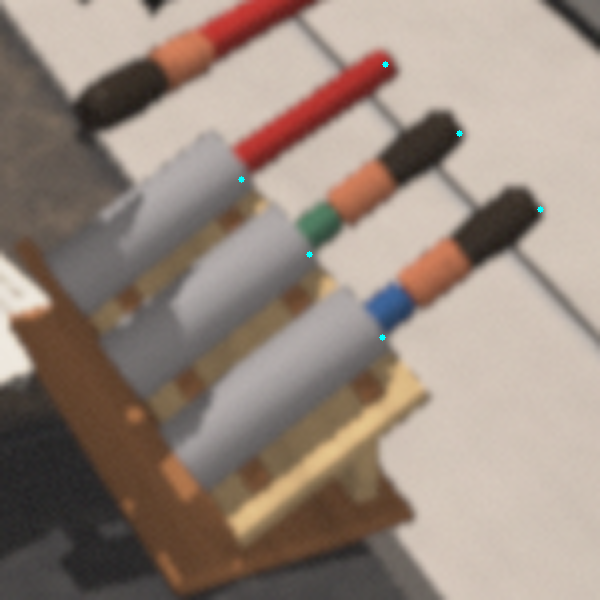

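View pics/f.png

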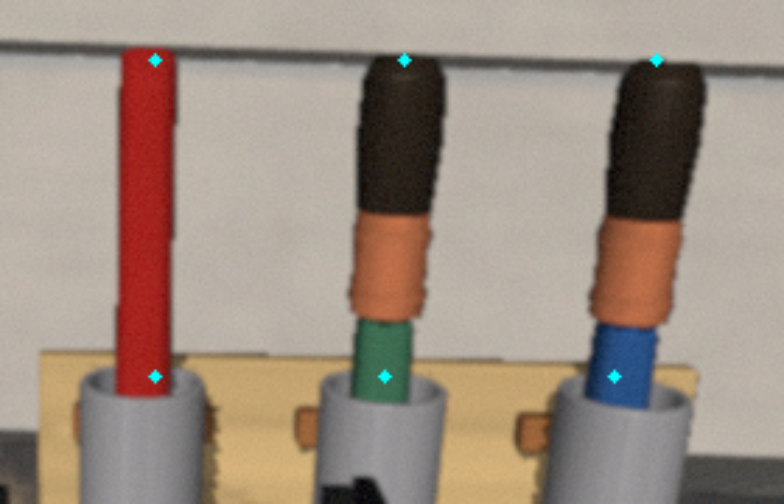

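```bash
cat > fit.py <<'E'
from h import *
from scipy.optimize import least_squares
pt=manip.get_image('top'); pw=manip.get_image('wrist'); ps=manip.get_image('scene')
rim=np.array([(360+196/4,190+256/4),(360+328/4,190+289/4),(360+462/4,190+324/4)])
low=np.array([(360+155/4,190+430/4),(360+284/4,190+463/4),(360+412/4,190+494/4)])
wm=np.array([(142.5,384),(382,389),(622,394)])/2.8+[260,110]
sm=np.array([(238,160),(303,230),(376,316)])/4+[295,240]
def g(q):
    M=q[:3]; c,s=np.cos(q[3]),np.sin(q[3]); d=np.array([.866*c,.866*s,.5]); Y=np.array([-s,c,0]); U=np.cross(d,Y)
    m=np.array([M+.072*k*Y for k in(1,0,-1)])
    ur=proj(pt,m+.019*U); ul=proj(pt,m-.1*d); ax=ur[1]-ul[1]; ax/=np.linalg.norm(ax); n=np.array([-ax[1],ax[0]])
    return np.r_[(ur-rim).ravel(),(ul-low)@n,(proj(pw,m)-wm).ravel(),(proj(ps,m)-sm).ravel()]
r=least_squares(g,np.load('fit.npy'),loss='soft_l1'); print(r.x,np.round(g(r.x),1)); np.save('fit.npy',r.x)
M,d,Y,U=frame(); print(M)
P=[]
for k in(0,1,2):
    for th in np.linspace(0,2*np.pi,40):
        P.append(M-.072*k*Y+.019*(np.cos(th)*U+np.sin(th)*Y)); P.append(M-.072*k*Y+.016*(np.cos(th)*U+np.sin(th)*Y))
    P+= [M-.072*k*Y+a*d for a in (0,.095)]
P=np.array(P)
out=[]
for p,(x,y) in((pt,(370,190)),(pw,(270,110)),(ps,(300,240))):
    w=130 if p is not pw else 260
    f=520/w; c=cv2.resize(p['pixels'][y:y+w,x:x+w],(520,520),interpolation=cv2.INTER_CUBIC)
    for q in proj(p,P): cv2.circle(c,(int((q[0]-x+.5)*f),int((q[1]-y+.5)*f)),1,(255,255,0),-1)
    out.append(c)
cv2.imwrite('pics/g.png',np.hstack(out[1:])[:, :]); cv2.imwrite('pics/g2.png',out[0])
c=np.hstack(out); cv2.imwrite('pics/g.png',cv2.resize(c,(798,266),interpolation=cv2.INTER_AREA)); cv2.imwrite('pics/g1.png',out[1]); cv2.imwrite('pics/g3.png',out[2])
E
python3 fit.py
```

```text
[ 0.582641   -0.23140809  0.09719338 -0.21521357] [-1.   5.6 -0.2  4.4  0.2  2.8 -0.8 -1.2 -0.9  1.1 -0.2  0.7 -2.9 -0.2
 -5.6 -2.  -0.1 -1.2  1.  -0.8 -0.1]
[ 0.59801704 -0.16106907  0.09719338]
```

View pics/g1.png

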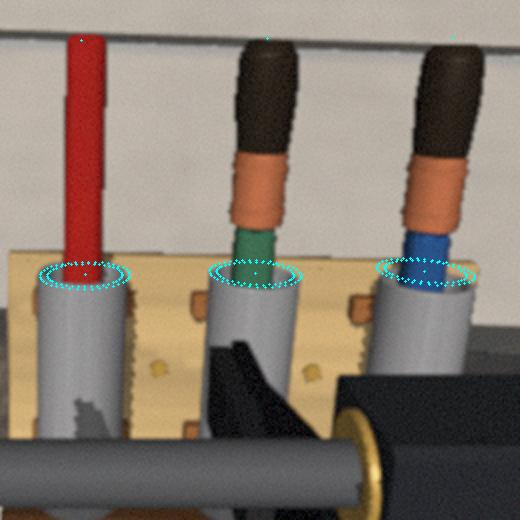

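View pics/g3.png

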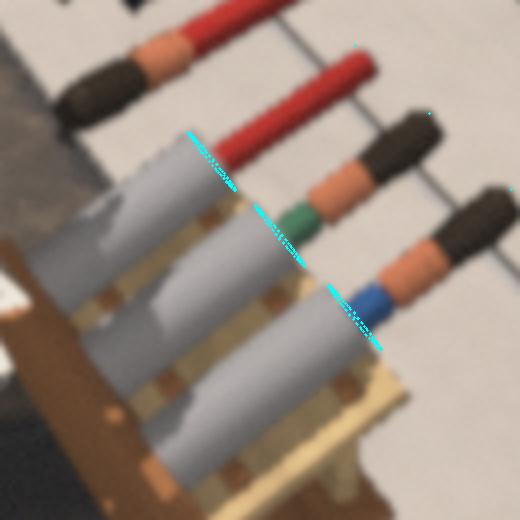

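View pics/g2.png

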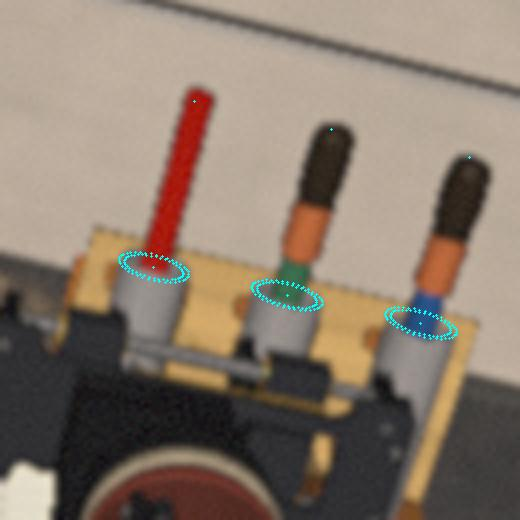

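```bash
sed -i 's#^rim=.*#rim=np.array([(194,264),(326,296),(460,331)])/4+[360,190]#; s#^wm=.*#wm=np.array([(83,279),(253,284),(423,289)])/2+[270,110]#; s#ur=proj(pt,m+.019\*U)#ur=proj(pt,m)#' fit.py; python3 fit.py
```

```text
[ 0.5794741  -0.23004786  0.09700618 -0.23407385] [-1.   1.2 -0.8  0.8 -1.  -0.4 -1.8 -2.  -1.8  0.7 -0.   0.9 -1.8  1.1
 -3.6 -3.   0.1 -2.9  1.4 -3.2  0.5]
[ 0.59617394 -0.16001133  0.09700618]
```

View pics/g1.png

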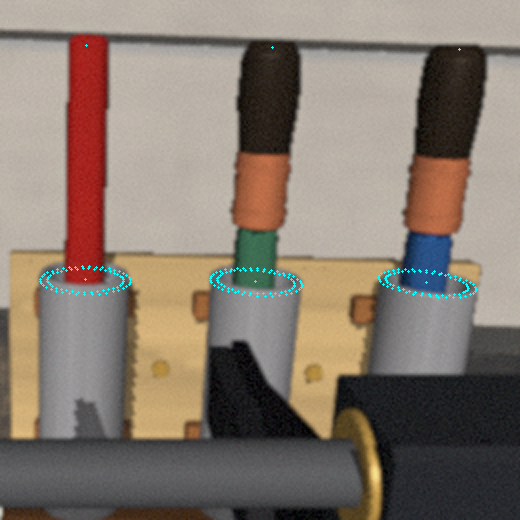

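View pics/g3.png

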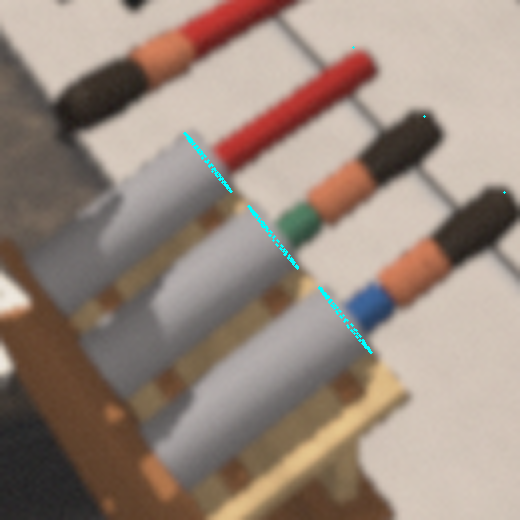

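View pics/g2.png

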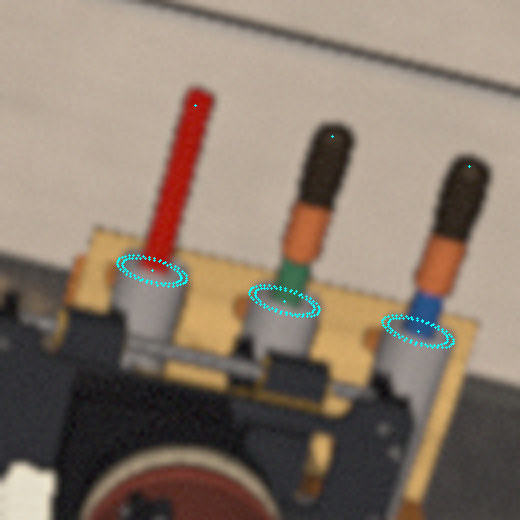

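```bash
python3 -c "
from h import *
yaw=-.228; M1=np.array([.5972,-.161,.097]); Y=np.array([-np.sin(yaw),np.cos(yaw),0]); np.save('fit.npy',np.r_[M1-.072*Y,yaw])
R,t=pose(.024,.06,1); rel(R,t)
R,t=pose(.024,-.004,1); rel(R,t)"
```

```text
clock 3.125 pos [ 0.5436 -0.1535  0.2271] F [ 0.1  0.5 -0.4] q [-0.5  -0.34  2.14  0.18  0.84  1.21] w 0.602
shift [ 0.0057 -0.0046  0.0987] turn [-0.002  0.     0.004]
clock 3.125 pos [ 0.5436 -0.1535  0.2271] F [ 0.1  0.5 -0.4] q [-0.5  -0.34  2.14  0.18  0.84  1.21] w 0.602
shift [ 0.0057 -0.0045  0.1627] turn [-0.002  0.     0.004]
```

Call:
carry_out --pt "0.6 0.006 -0.004 0.05 0 0 0.004" --pt "0.6 0.006 -0.004 0.1 0 0 0.004" --pt "0.6 0.006 -0.004 0.1 0 0 0.004"

```text
clock: 3.5
tool_pos: [0.5959, -0.1599, 0.1369]
ee_rot: [2.969, -0.339, 0.779]
ft_force: [-0.3, 0.1, -0.1]
gripper_width: 0.602
```

```bash
python3 -c "
from h import *
R,t=pose(.024,-.004,1); rel(R,t)
p=manip.get_image('wrist'); cv2.imwrite('pics/i.png',p['pixels'])
p=manip.get_image('scene'); cv2.imwrite('pics/i2.png',cv2.resize(p['pixels'][180:390,240:450],None,fx=3,fy=3))"
```

```text
clock 3.5 pos [ 0.5959 -0.1599  0.1369] F [-0.3  0.1 -0.1] q [-0.45 -0.07  2.09  0.2   0.63  1.21] w 0.602
shift [0.006  0.001  0.0582] turn [-0.004  0.011 -0.   ]
```

View pics/i.png

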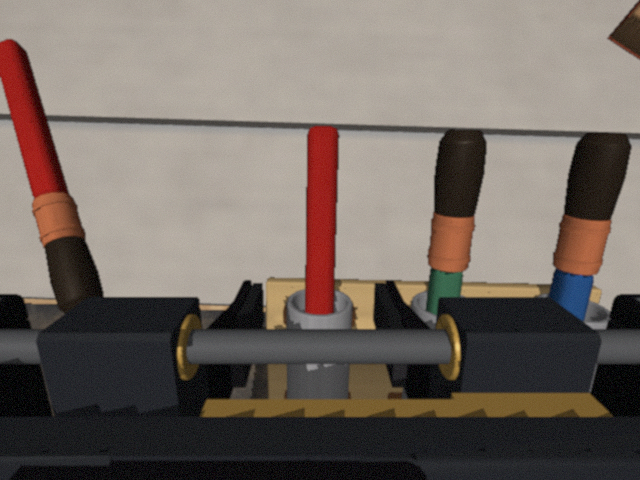

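View pics/i2.png

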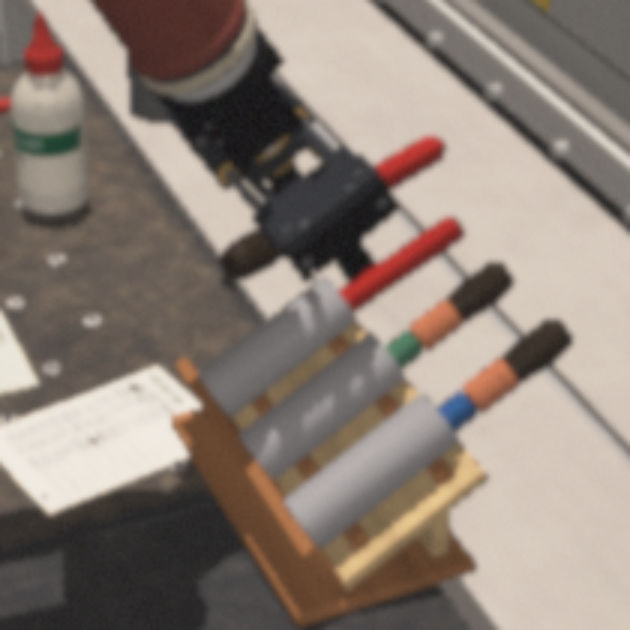

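Call:
carry_out --pt "0.6 0.006 0.001 0.03 0 0.01 0" --pt "0.6 0.006 0.001 0.058 0 0.01 0" --pt "0.6 0.006 0.001 0.058 0 0.01 0"

```text
clock: 3.98
tool_pos: [0.6317, -0.17, 0.0973]
ee_rot: [2.956, -0.337, 0.809]
ft_force: [-1.8, -0.1, -0.1]
gripper_width: 0.599
```

```bash
python3 -c "
from h import *
R,t=pose(.024,-.004,1); rel(R,t)
p=manip.get_image('wrist'); cv2.imwrite('pics/j.png',p['pixels'][100:400,150:500])
p=manip.get_image('scene'); cv2.imwrite('pics/j2.png',cv2.resize(p['pixels'][210:330,300:420],None,fx=4,fy=4))"
```

```text
clock 3.975 pos [ 0.6317 -0.17    0.0973] F [-1.8 -0.1 -0.1] q [-0.44  0.08  2.04  0.23  0.51  1.19] w 0.599
shift [-0.0071 -0.001   0.0054] turn [-0.002 -0.011  0.001]
```

View pics/j.png

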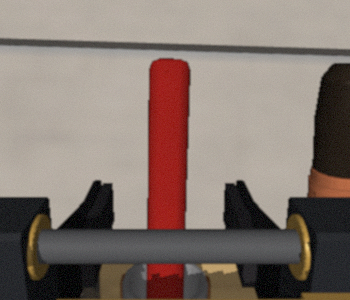

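View pics/j2.png

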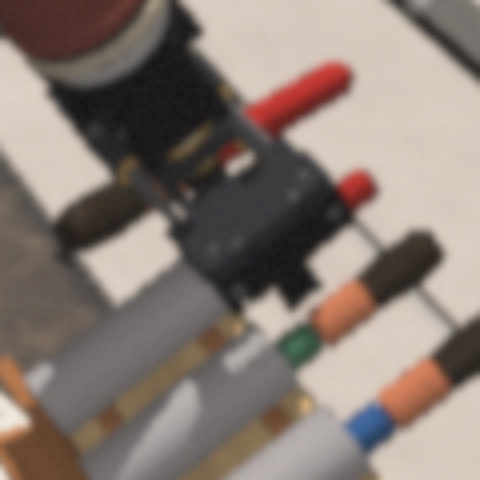

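Call:
carry_out --pt "0.6 -0.004 0 0.004 0 -0.005 0" --pt "0.0 -0.004 0 0.004 0 -0.005 0" --pt "0.0 -0.004 0 0.004 0 -0.005 0" --pt "0.0 -0.004 0 0.004 0 -0.005 0" --pt "0.0 -0.004 0 0.004 0 -0.005 0" --force 25

```text
clock: 4.7
tool_pos: [0.6302, -0.1696, 0.0908]
ee_rot: [2.959, -0.337, 0.801]
ft_force: [-0.4, -1.2, -0.1]
gripper_width: 0.231
```

```bash
python3 -c "
from h import *
R,t=pose(.024,-.004,1); rel(R,t)
R,t=pose(.024+.14,-.0,1); rel(R,t); print(t)"
```

```text
clock 4.7 pos [ 0.6302 -0.1696  0.0908] F [-0.4 -1.2 -0.1] q [-0.44  0.09  2.04  0.23  0.51  1.19] w 0.231
shift [-0.0024 -0.0009  0.0006] turn [-0.002 -0.005  0.   ]
clock 4.7 pos [ 0.6302 -0.1696  0.0908] F [-0.4 -1.2 -0.1] q [-0.44  0.09  2.04  0.23  0.51  1.19] w 0.231
shift [ 0.1376 -0.0008 -0.0027] turn [-0.002 -0.005  0.   ]
[ 0.74480661 -0.19524986  0.16254552]
```

Call:
carry_out --pt "0.0 0.01 0 0 0 0 0" --pt "0.0 0.025 0 0 0 0 0" --pt "0.0 0.04 0 0 0 0 0" --pt "0.0 0.055 0 0 0 0 0" --pt "0.0 0.07 0 0 0 0 0"

```text
clock: 5.32
tool_pos: [0.6902, -0.1835, 0.1268]
ee_rot: [2.959, -0.337, 0.801]
ft_force: [0.0, -0.4, -0.4]
gripper_width: 0.193
```

```bash
python3 -c "
from h import *
R,t=pose(.024+.14,-.0,1); rel(R,t)
p=manip.get_image('wrist'); cv2.imwrite('pics/k.png',p['pixels'][100:400,150:500])
p=manip.get_image('scene'); cv2.imwrite('pics/k2.png',cv2.resize(p['pixels'][190:330,300:440],None,fx=4,fy=4))"
```

```text
clock 5.325 pos [ 0.6902 -0.1835  0.1268] F [ 0.  -0.4 -0.4] q [-0.42  0.17  1.87  0.17  0.59  1.26] w 0.193
shift [ 0.0663 -0.0008 -0.0027] turn [-0.002 -0.005  0.001]
```

View pics/k.png

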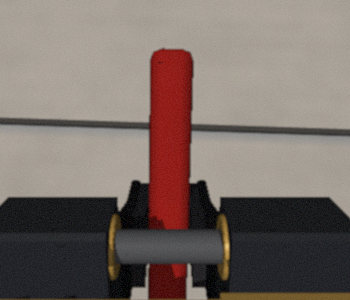

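View pics/k2.png

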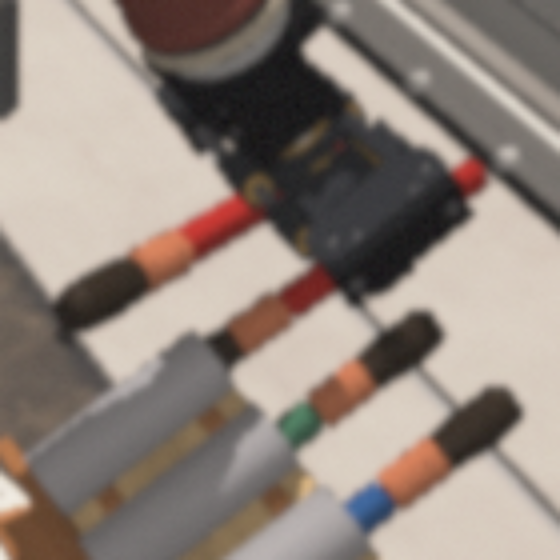

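Call:
carry_out --pt "0.0 0.02 0 0 0 0 0" --pt "0.0 0.04 0 0 0 0 0" --pt "0.0 0.055 0 0 0 0 0" --pt "0.0 0.055 0 -0.03 0 0 0" --pt "0.0 0.055 0 -0.07 0 0 0"

```text
clock: 6.05
tool_pos: [0.6996, -0.1855, 0.2125]
ee_rot: [2.962, -0.338, 0.795]
ft_force: [-0.6, -0.5, -0.4]
gripper_width: 0.192
```

```bash
python3 -c "
from h import *
R,t=pose(.03,.15,1); rel(R,t)
p=manip.get_image('scene'); cv2.imwrite('pics/l2.png',cv2.resize(p['pixels'][140:340,280:480],None,fx=3,fy=3))"
```

```text
clock 6.05 pos [ 0.6996 -0.1855  0.2125] F [-0.6 -0.5 -0.4] q [-0.41  0.09  1.78  0.14  0.76  1.31] w 0.192
shift [-0.1189 -0.001  -0.0837] turn [-0.003 -0.001  0.   ]
```

View pics/l2.png

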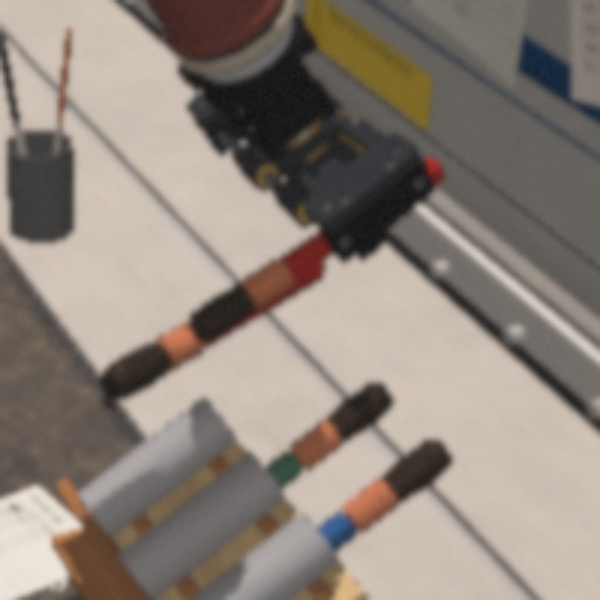

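Call:
carry_out --pt "0.0 -0.02 0 -0.04 0 0 0" --pt "0.0 -0.045 0 -0.08 0 0 0" --pt "0.0 -0.06 0 -0.1 0 0 -0.1" --pt "0.0 -0.06 0 -0.1 0 0 -0.25" --pt "0.0 -0.06 0 -0.1 0 0 -0.4"

```text
clock: 6.72
tool_pos: [0.6009, -0.1631, 0.2705]
ee_rot: [2.875, 0.256, 0.743]
ft_force: [0.0, 0.8, -0.7]
gripper_width: 0.192
```

Call:
carry_out --pt "0.0 0 0 0 0 0 -0.17" --pt "0.0 0 0 0 0 0 -0.34" --pt "0.0 0 0 0 0 0 -0.51" --pt "0.0 0 0 0 0 0 -0.68" --pt "0.0 0 0 0 0 0 -0.85"

```text
clock: 7.35
tool_pos: [0.601, -0.163, 0.2698]
ee_rot: [2.381, 1.346, 0.546]
ft_force: [-0.3, 0.0, -0.6]
gripper_width: 0.193
```

Call:
carry_out --pt "0.0 0 0 0 0 0 -0.17" --pt "0.0 0 0 0 0 0 -0.34" --pt "0.0 0 0 0 0 0 -0.51" --pt "0.0 0 0 0 0 0 -0.68" --pt "0.0 0 0 0 0 0 -0.85"

```text
clock: 7.98
tool_pos: [0.6009, -0.163, 0.2697]
ee_rot: [1.56, 2.133, 0.283]
ft_force: [0.9, 0.9, -1.5]
gripper_width: 0.194
```

Call:
carry_out --pt "0.0 0 0 0 0 0 -0.17" --pt "0.0 0 0 0 0 0 -0.34" --pt "0.0 0 0 0 0 0 -0.51" --pt "0.0 0 0 0 0 0 -0.68" --pt "0.0 0 0 0 0 0 -0.85"

```text
clock: 8.6
tool_pos: [0.6009, -0.163, 0.2697]
ee_rot: [0.536, 2.559, -0.012]
ft_force: [0.6, -0.6, -0.9]
gripper_width: 0.189
```

```bash
python3 -c "
from h import *
R,t=pose(.10,.12,0); rel(R,t)
p=manip.get_image('wrist'); cv2.imwrite('pics/m.png',p['pixels'])
p=manip.get_image('scene'); cv2.imwrite('pics/m2.png',cv2.resize(p['pixels'][140:340,240:440],None,fx=3,fy=3))"
```

```text
clock 8.6 pos [ 0.6009 -0.163   0.2697] F [ 0.6 -0.6 -0.9] q [-0.46 -0.21  1.96  0.15  0.88 -1.68] w 0.189
shift [-0.0095  0.0028  0.0466] turn [ 0.003  0.004 -0.185]
```

View pics/m.png

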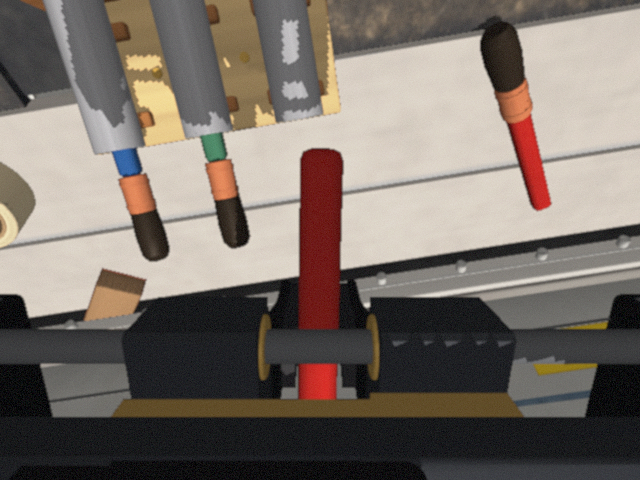

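View pics/m2.png

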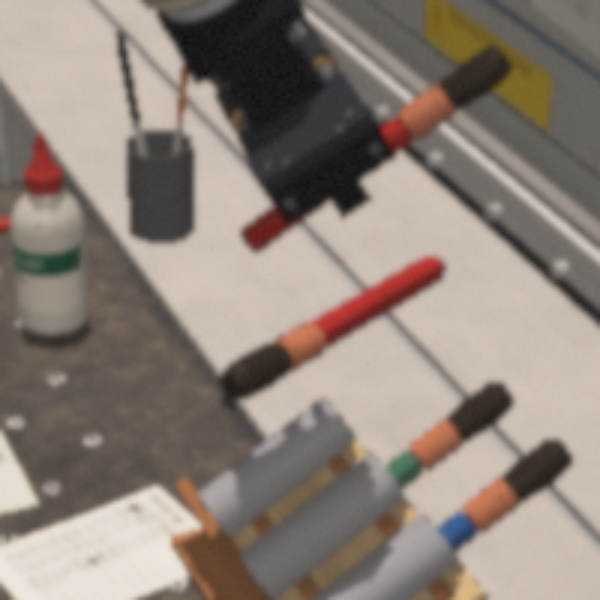

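Call:
carry_out --pt "0.0 -0.01 0.003 0 0 0 -0.1" --pt "0.0 -0.01 0.003 0.0 0 0 -0.185" --pt "0.0 -0.01 0.003 0.03 0 0 -0.185" --pt "0.0 -0.01 0.003 0.06 0 0 -0.185" --pt "0.0 -0.01 0.003 0.09 0 0 -0.185"

```text
clock: 9.32
tool_pos: [0.6548, -0.1743, 0.1969]
ee_rot: [0.31, 2.597, -0.074]
ft_force: [0.7, -1.2, -0.3]
gripper_width: 0.191
```

```bash
python3 -c "
from h import *
R,t=pose(.10,.006,0); rel(R,t)"
```

```text
clock 9.325 pos [ 0.6548 -0.1743  0.1969] F [ 0.7 -1.2 -0.3] q [-0.43 -0.    1.91  0.16  0.72 -1.85] w 0.191
shift [ 0.0014 -0.0002  0.07  ] turn [ 0.002  0.005 -0.01 ]
```

Call:
carry_out --pt "0.0 0.001 0 0.03 0 0.005 -0.01" --pt "0.0 0.001 0 0.055 0 0.005 -0.01" --pt "0.0 0.001 0 0.07 0 0.005 -0.01" --pt "0.0 0.001 0 0.07 0 0.005 -0.01"

```text
clock: 9.82
tool_pos: [0.6875, -0.1816, 0.1354]
ee_rot: [0.295, 2.606, -0.077]
ft_force: [0.3, 0.1, -0.7]
gripper_width: 0.189
```

```bash
cat > look.py <<'E'
from h import *
import sys
n=sys.argv[1]; s=float(sys.argv[2])
R,t=pose(s,.006,0); rel(R,t)
M,d,Y,U=frame()
P=[M+.016*(np.cos(a)*U+np.sin(a)*Y) for a in np.linspace(0,6.28,30)]+[M+k*.01*d for k in range(-1,10)]
out=[]
for c,(x,y,w) in (('wrist',(200,80,240)),('scene',(300,180,140))):
    p=manip.get_image(c); f=520/w; im=cv2.resize(p['pixels'][y:y+w,x:x+w],(520,520),interpolation=cv2.INTER_CUBIC); raw=im.copy()
    for q in proj(p,np.array(P)): cv2.circle(im,(int((q[0]-x+.5)*f),int((q[1]-y+.5)*f)),1,(255,255,0),-1)
    cv2.imwrite(f'pics/{n}_{c}.png',im)
E
python3 look.py n .1
```

```text
clock 9.825 pos [ 0.6875 -0.1816  0.1354] F [ 0.3  0.1 -0.7] q [-0.42  0.16  1.86  0.17  0.62 -1.87] w 0.189
shift [-0.0006 -0.0003 -0.0001] turn [ 0.003 -0.003  0.002]
```

View pics/n_wrist.png

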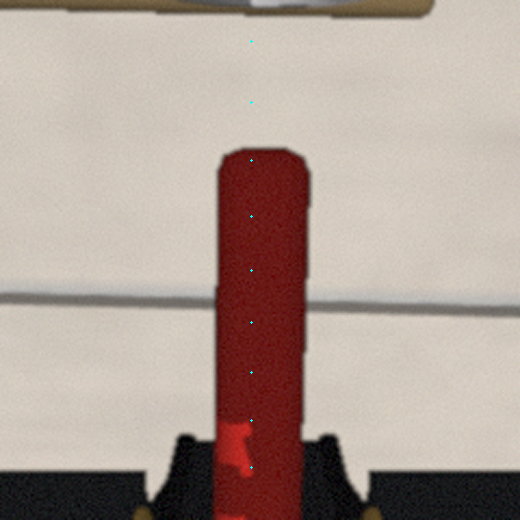

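View pics/n_scene.png

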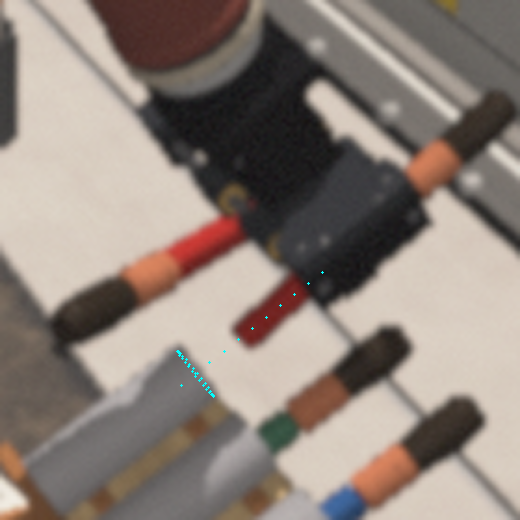

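Call:
carry_out --pt "0.0 0.012 0 0 0 0 0" --pt "0.0 0.024 0 0 0 0 0" --pt "0.0 0.032 0 0 0 0 0" --pt "0.0 0.04 0 0 0 0 0"

```text
clock: 10.42
tool_pos: [0.6536, -0.1741, 0.1168]
ee_rot: [0.292, 2.604, -0.079]
ft_force: [-0.5, 1.6, -1.2]
gripper_width: 0.192
```

```bash
python3 look.py o .06
```

```text
clock 10.425 pos [ 0.6536 -0.1741  0.1168] F [-0.5  1.6 -1.2] q [-0.43  0.1   1.96  0.19  0.57 -1.91] w 0.192
shift [0.0001 0.     0.0012] turn [ 0.002 -0.     0.004]
```

View pics/o_wrist.png

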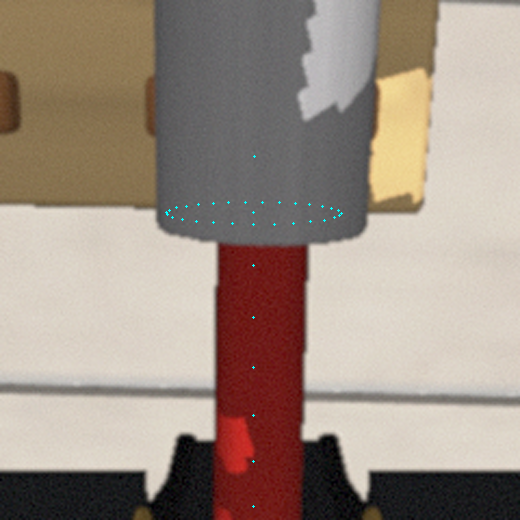

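View pics/o_scene.png

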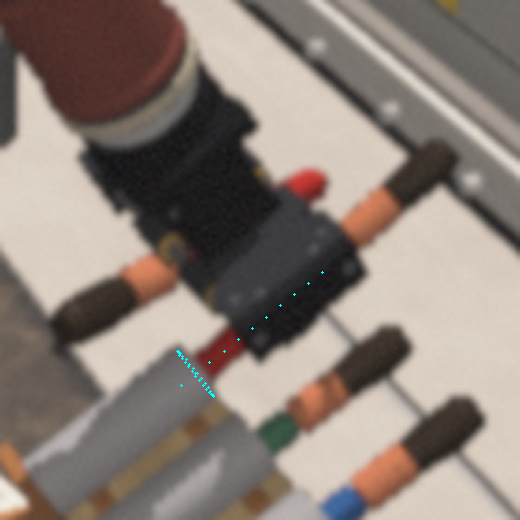

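Call:
carry_out --pt "0.0 0.01 0 0 0 0 0" --pt "0.0 0.02 0 0 0 0 0" --pt "0.0 0.03 0 0 0 0 0" --pt "0.0 0.04 0 0 0 0 0"

```text
clock: 11.02
tool_pos: [0.6198, -0.1664, 0.0964]
ee_rot: [0.292, 2.604, -0.078]
ft_force: [0.5, 0.4, -0.3]
gripper_width: 0.191
```

```bash
python3 look.py q .02
```

```text
clock 11.025 pos [ 0.6198 -0.1664  0.0964] F [ 0.5  0.4 -0.3] q [-0.44  0.06  2.06  0.22  0.52 -1.95] w 0.191
shift [-0.0002  0.0001  0.0009] turn [ 0.002 -0.001  0.004]
```

View pics/q_wrist.png

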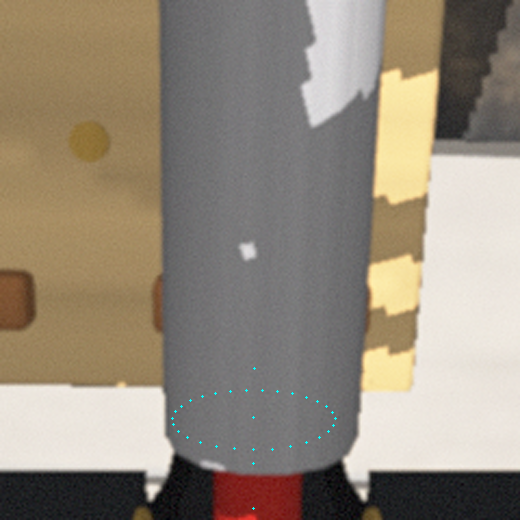

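View pics/q_scene.png

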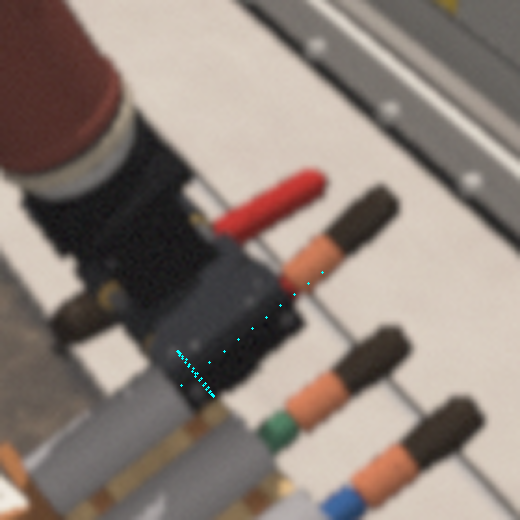

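Call:
carry_out --pt "0.0 0 0 0.002 0 0 0" --pt "0.5 0 0 0.002 0 0 0" --pt "0.5 0 0 0.002 0 0 0" --pt "0.5 0 0 0.002 0 0 0" --pt "0.5 0 0 0.002 0 0 0"

```text
clock: 11.75
tool_pos: [0.6216, -0.1668, 0.0954]
ee_rot: [0.292, 2.604, -0.079]
ft_force: [-0.2, 0.5, -0.8]
gripper_width: 0.481
```

Call:
carry_out --pt "0.5 0 0 -0.03 0 0 0" --pt "0.5 0 0 -0.06 0 0 0" --pt "0.5 0 0 -0.08 0 0 0"

```text
clock: 12.12
tool_pos: [0.5825, -0.158, 0.166]
ee_rot: [0.292, 2.603, -0.079]
ft_force: [0.2, -0.5, -1.1]
gripper_width: 0.5
```

```bash
python3 look.py r .02
```

```text
clock 12.125 pos [ 0.5825 -0.158   0.166 ] F [ 0.2 -0.5 -1.1] q [-0.46 -0.15  2.11  0.19  0.68 -1.93] w 0.5
shift [0.0016 0.0002 0.0803] turn [0.002 0.001 0.004]
```

View pics/r_wrist.png

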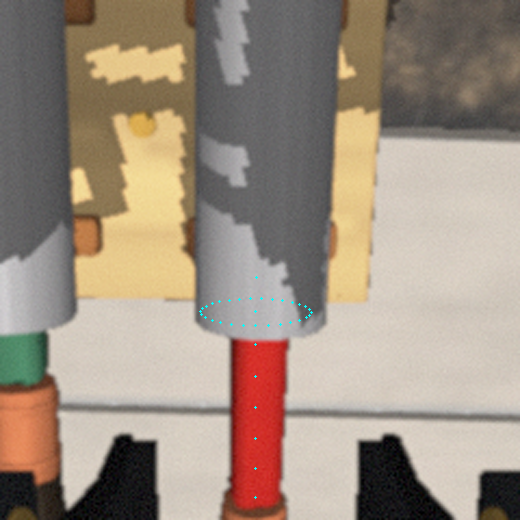

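View pics/r_scene.png

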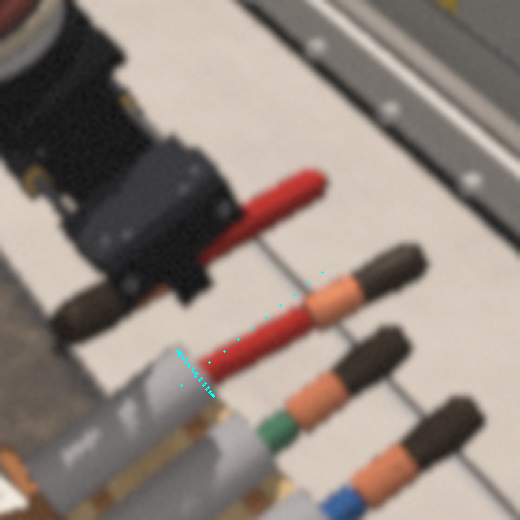

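Run:
```python
from h import *
from scipy.optimize import least_squares
p=manip.get_image('scene'); M,d,Y,U=frame(); f=520/140
obs=np.array([(309,314),(357,288),(420,255)])/f+[300,180]-.5
def P(q):
    s,u,th=q; a=np.cos(th)*d-np.sin(th)*U; B=M+s*d+u*U  # s,u: at x=41 ferrule
    return np.array([B+(x-.041)*a for x in(.026,.056,.099)])
g=lambda q: np.r_[(proj(p,P(q))-obs).ravel(), (q[1]+np.sin(q[2])*q[0]+.0075)/.002] # at mouth offset ~ -7.5mm
r=least_squares(g,[.09,-.02,.2]); print(r.x,np.degrees(r.x[2]),r.fun)
s,u,th=r.x
for up in (u+.08,u+.004):
    R,t=pose(s,0,0); 
    # tool tilt to keep perpendicular to brush
    a=np.cos(th)*d-np.sin(th)*U; W=np.cross(a,Y); R=np.c_[-a,np.cross(-W,-a),-W]; t=M+s*d+u*U+(up-u)*W-.019*W
    rel(R,t)
```

```text
[ 0.08553996 -0.02315129  0.19307553] 11.062413002586139 [ 0.50184824  0.63702364 -0.26403981  0.52244361  0.03877174 -0.69631285
  0.38097863]
clock 12.275 pos [ 0.5831 -0.1583  0.1659] F [-0.4 -0.   0.3] q [-0.46 -0.15  2.11  0.19  0.68 -1.93] w 0.499
shift [-0.0751  0.0002  0.0303] turn [0.001 0.196 0.004]
clock 12.275 pos [ 0.5831 -0.1583  0.1659] F [-0.4 -0.   0.3] q [-0.46 -0.15  2.11  0.19  0.68 -1.93] w 0.499
shift [-6.030e-02  1.000e-04  1.049e-01] turn [0.001 0.196 0.004]
```

Call:
carry_out --pt "0.5 -0.04 0 0.0 0 0.1 0" --pt "0.5 -0.075 0 0.03 0 0.196 0.002" --pt "0.5 -0.075 0 0.03 0 0.196 0.002" --pt "0.5 -0.068 0 0.067 0 0.196 0.002" --pt "0.5 -0.06 0 0.105 0 0.196 0.002"

```text
clock: 12.9
tool_pos: [0.6842, -0.1808, 0.1018]
ee_rot: [0.316, 2.798, -0.051]
ft_force: [-0.1, 0.2, -0.4]
gripper_width: 0.498
```

```bash
python3 look.py s .02
```

```text
clock 12.9 pos [ 0.6842 -0.1808  0.1018] F [-0.1  0.2 -0.4] q [-0.4   0.29  1.72  0.08  0.81 -1.79] w 0.498
shift [ 0.0639 -0.0002 -0.0153] turn [ 0.002 -0.196  0.002]
```

View pics/s_wrist.png

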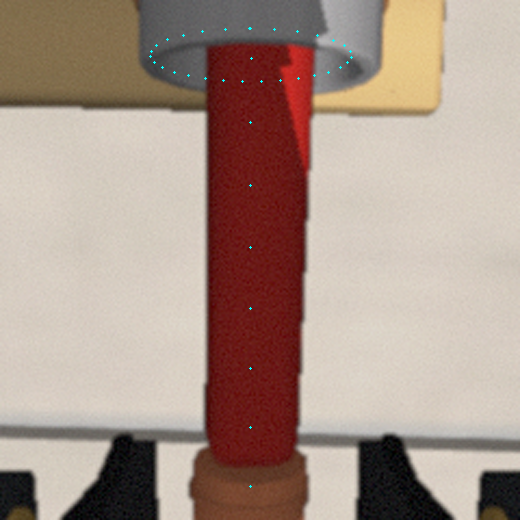

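View pics/s_scene.png

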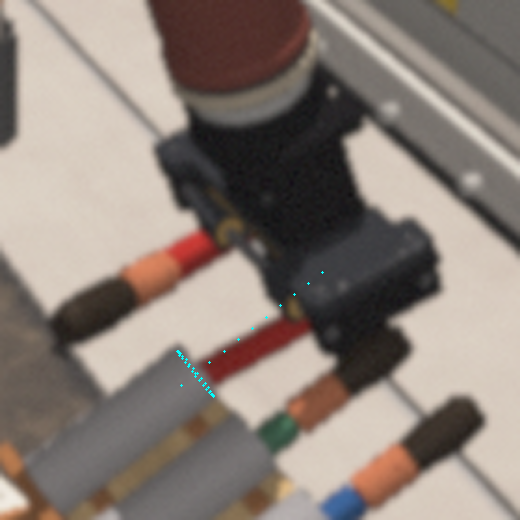

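Call:
carry_out --pt "0.1 0 0 0 0 0 0" --pt "0.1 0 0 0 0 0 0" --pt "0.1 0 0 0 0 0 0" --pt "0.1 0 0 0 0 0 0" --force 20

```text
clock: 13.5
tool_pos: [0.6853, -0.1816, 0.1056]
ee_rot: [0.317, 2.795, -0.053]
ft_force: [1.5, -0.5, 1.5]
gripper_width: 0.251
```

Run:
```python
from h import *
R,t=pose(.0855,-.003,0); rel(R,t)   # brush axis aligned near cup axis, grip offset +4
R,t=pose(.0755,-.003,0); rel(R,t)
```

```text
clock 13.5 pos [ 0.6853 -0.1816  0.1056] F [ 1.5 -0.5  1.5] q [-0.4   0.29  1.71  0.08  0.82 -1.79] w 0.251
shift [ 0.0002  0.0001 -0.0161] turn [ 0.001 -0.193  0.002]
clock 13.5 pos [ 0.6853 -0.1816  0.1056] F [ 1.5 -0.5  1.5] q [-0.4   0.29  1.71  0.08  0.82 -1.79] w 0.251
shift [ 0.0101  0.0001 -0.0142] turn [ 0.001 -0.193  0.002]
```

Call:
carry_out --pt "0.1 0 0 -0.008 0 -0.09 0" --pt "0.1 0 0 -0.017 0 -0.193 0" --pt "0.1 0 0 -0.017 0 -0.193 0"

```text
clock: 13.88
tool_pos: [0.677, -0.1792, 0.1187]
ee_rot: [0.296, 2.609, -0.077]
ft_force: [-1.9, -0.3, -0.6]
gripper_width: 0.247
```

```bash
python3 look.py t .0375
```

```text
clock 13.875 pos [ 0.677  -0.1792  0.1187] F [-1.9 -0.3 -0.6] q [-0.42  0.16  1.9   0.17  0.58 -1.88] w 0.247
shift [ 0.0443 -0.0002 -0.0088] turn [ 0.002 -0.006  0.002]
```

View pics/t_scene.png

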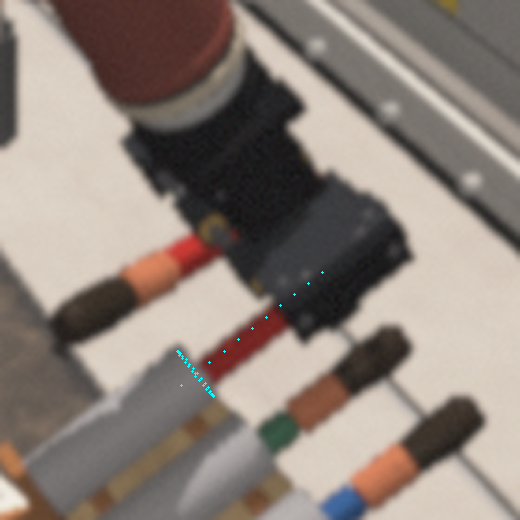

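View pics/t_wrist.png

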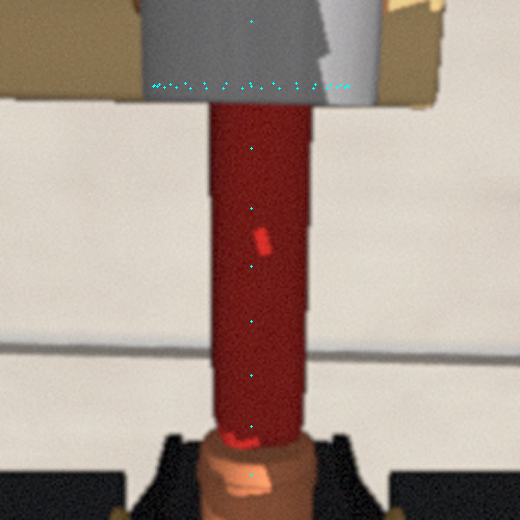

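Call:
carry_out --pt "0.1 0.008 0 0 0 0 0" --pt "0.1 0.016 0 0 0 0 0" --pt "0.1 0.024 0 0 0 0 0" --pt "0.1 0.032 0 0 0 0 0"

```text
clock: 14.48
tool_pos: [0.652, -0.1736, 0.1039]
ee_rot: [0.295, 2.606, -0.078]
ft_force: [1.4, 0.4, 3.9]
gripper_width: 0.246
```

```bash
python3 look.py u .0375
```

```text
clock 14.475 pos [ 0.652  -0.1736  0.1039] F [1.4 0.4 3.9] q [-0.43  0.12  1.97  0.2   0.54 -1.92] w 0.246
shift [ 0.0147 -0.     -0.009 ] turn [ 0.002 -0.002  0.002]
```

View pics/u_scene.png

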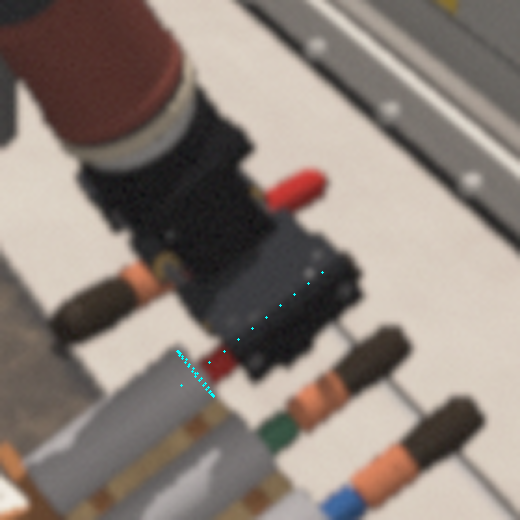

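View pics/u_wrist.png

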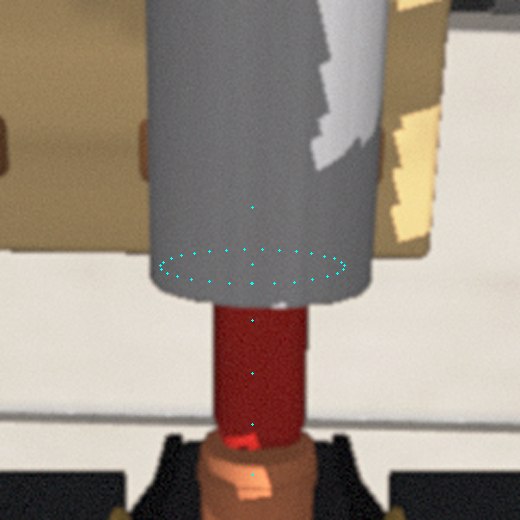

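Call:
carry_out --pt "0.1 0.004 0 -0.001 0 0 0" --pt "0.1 0.008 0 -0.001 0 0 0" --pt "0.1 0.01 0 -0.001 0 0 0"

```text
clock: 14.95
tool_pos: [0.6429, -0.1715, 0.0996]
ee_rot: [0.295, 2.607, -0.078]
ft_force: [0.9, 1.3, 2.6]
gripper_width: 0.251
```

```bash
python3 look.py v .0375
```

```text
clock 14.95 pos [ 0.6429 -0.1715  0.0996] F [0.9 1.3 2.6] q [-0.43  0.11  2.    0.2   0.54 -1.93] w 0.251
shift [ 0.0044 -0.0001 -0.0082] turn [ 0.002 -0.003  0.002]
```

View pics/v_wrist.png

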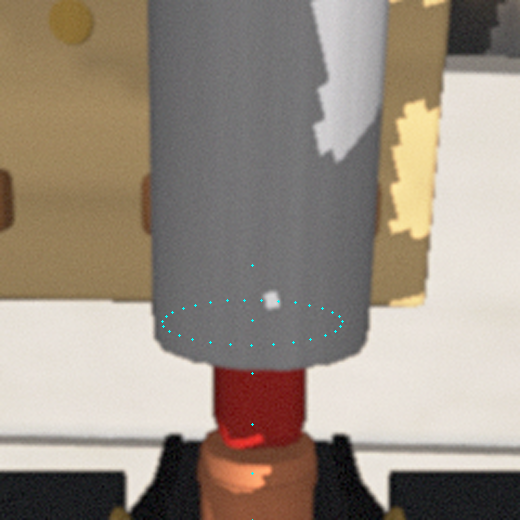

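Call:
carry_out --pt "0.1 0.002 0 0 0 0 0" --pt "0.1 0.003 0 0 0 0 0"

```text
clock: 15.3
tool_pos: [0.6418, -0.1715, 0.0995]
ee_rot: [0.295, 2.603, -0.079]
ft_force: [5.0, 0.4, 4.0]
gripper_width: 0.248
```

Call:
carry_out --pt "0.1 0.001 0 0 0 0 0" --pt "0.1 0.002 0 0 0 0 0"

```text
clock: 15.55
tool_pos: [0.6414, -0.1719, 0.1]
ee_rot: [0.295, 2.6, -0.08]
ft_force: [7.9, -0.3, 5.8]
gripper_width: 0.246
```

Call:
carry_out --pt "0.1 0.001 0 0 0 0 0" --pt "0.1 0.002 0 0 0 0 0"

```text
clock: 15.8
tool_pos: [0.641, -0.1721, 0.1005]
ee_rot: [0.295, 2.597, -0.082]
ft_force: [10.5, -1.4, 5.8]
gripper_width: 0.247
```

```bash
python3 look.py w .0375; python3 -c "
from h import *
p=manip.get_image('top'); cv2.imwrite('pics/w_top.png',cv2.resize(p['pixels'][190:320,370:500],None,fx=4,fy=4,interpolation=cv2.INTER_CUBIC))"
```

```text
clock 15.8 pos [ 0.641  -0.1721  0.1005] F [10.5 -1.4  5.8] q [-0.44  0.1   2.01  0.21  0.52 -1.93] w 0.247
shift [ 0.0033  0.001  -0.0066] turn [-0.     0.007  0.002]
```

View pics/w_top.png

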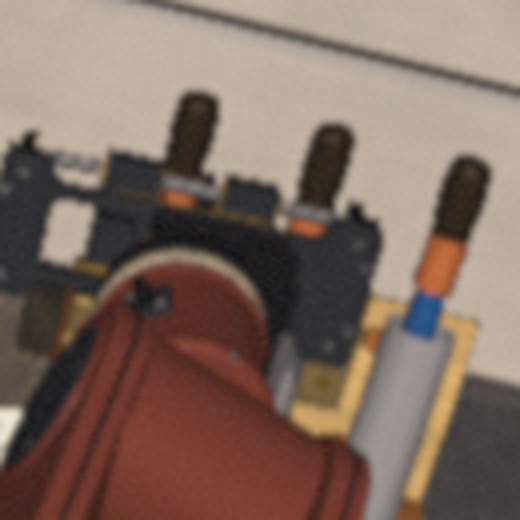

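View pics/w_scene.png

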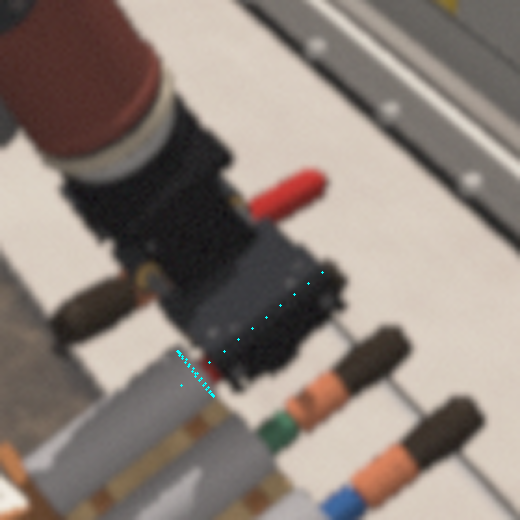

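Call:
carry_out --pt "0.5 0.002 0 0 0 0 0" --pt "0.5 0.002 0 0 0 0 0" --pt "0.5 0.002 0 0 0 0 0" --pt "0.5 0 0 0 0 0 0"

```text
clock: 16.45
tool_pos: [0.6364, -0.17, 0.0953]
ee_rot: [0.296, 2.608, -0.077]
ft_force: [0.0, -0.5, 0.0]
gripper_width: 0.495
```

Call:
carry_out --pt "0.5 0 0 -0.03 0 0 0" --pt "0.5 0 0 -0.07 0 0 0" --pt "0.5 0 0 -0.12 0 0 0" --pt "0.5 0 0 -0.16 0 0 0" --pt "0.5 0 0 -0.16 0 0 0"

```text
clock: 17.08
tool_pos: [0.5607, -0.1533, 0.2396]
ee_rot: [0.294, 2.6, -0.081]
ft_force: [0.5, -0.6, -0.3]
gripper_width: 0.5
```

```bash
python3 look.py x .0375; python3 -c "
from h import *
p=manip.get_image('top'); cv2.imwrite('pics/x_top.png',p['pixels']); cv2.imwrite('pics/x_top2.png',cv2.resize(p['pixels'][190:320,370:500],None,fx=4,fy=4,interpolation=cv2.INTER_CUBIC))"
```

```text
clock 17.075 pos [ 0.5607 -0.1533  0.2396] F [ 0.5 -0.6 -0.3] q [-0.48 -0.3   2.09  0.17  0.85 -1.9 ] w 0.5
shift [0.0021 0.0007 0.1552] turn [0.    0.004 0.003]
```

View pics/x_top2.png

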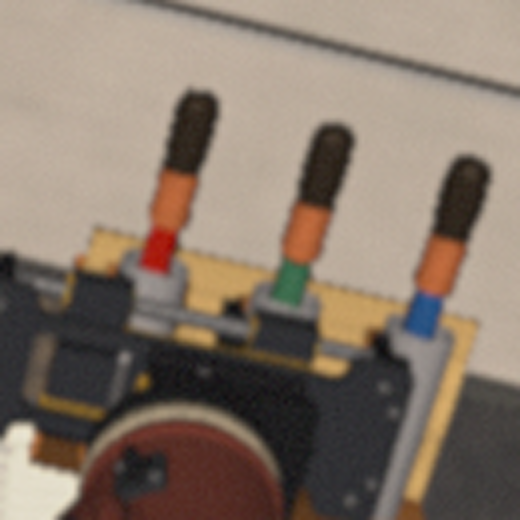

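View pics/x_scene.png

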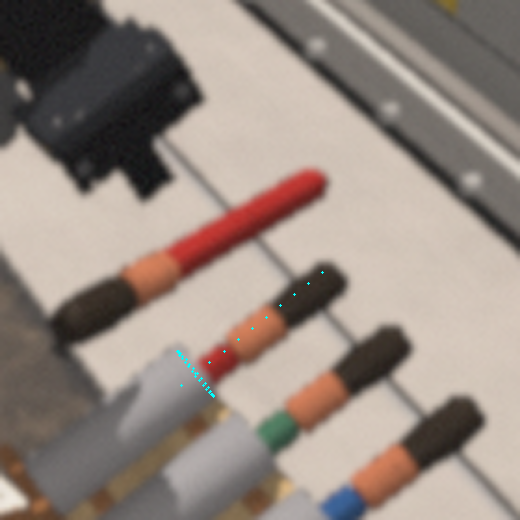

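View pics/x_wrist.png

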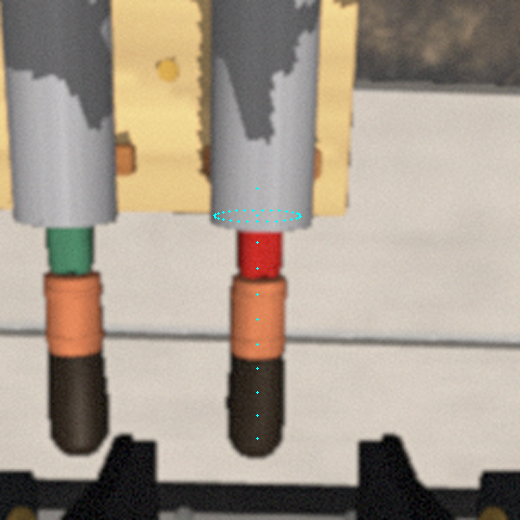

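View pics/x_top.png

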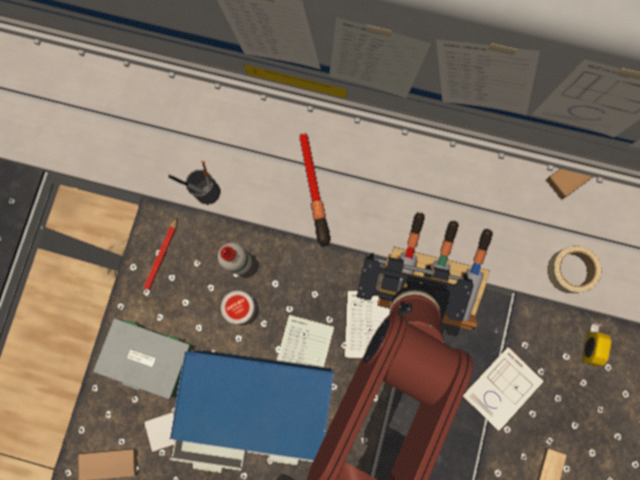

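```bash
python3 -c "
from rig import manip
print(manip.job_done())"
```

```text
the job is handed in; nothing more can be done
None
```

The red brush is now handle-down in cup 1, its original cup, with the bristles out, and I handed the job in at about 17 s of the 58 s allowed.

**What I did:** I pulled the brush out along the cup axis, lifted it clear of the rack and turned it end for end. I then started it in handle-first about 50 mm and let go; it sagged about 11° over the lip and stayed. I regripped it on the ferrule, straightened it and slid it down until it met a firm stop at about 12 N along the axis. The fingers never gripped or pressed the bristles; they only slid out of the cup.

**Last checks:**
- **Depth:** in the top picture the three brush tips are evenly spaced along one line. In the wrist picture the red brush stands out about as far as the green one (227 against 233 px, enlarged view). Both agree with the brush resting on the bottom.
- **Surroundings:** the last pictures show the other two brushes, the glue bottle, the grease tin and the larger look-alike brush where they were.
- **Robot:** the gripper had backed off about 155 mm, touching nothing, with about 1 N on the wrist.

**What disagreed:** my first estimate of the cup mouth was about 10 mm too low, so I refitted it before gripping. The axis projected from that fit still lay about 2 mm off in the wrist view, so I lined the brush up with the cup by eye in that picture.

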